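# Tighten the grain mill's hidden burr screw with its hex key

## Robot

A 6-joint arm with a two-finger parallel gripper is mounted at the origin on a cart in front of the work surface, level with it; the furniture and walls round the work are solid. World frame = base frame: x ahead of the robot, y to its left, z up, the work surface at z = 0. Lengths are in mm, angles in rad, forces in N, time in s.
With the tool pointing down it reaches from about 350 to 925 mm from the base axis. Payload 6.4 kg.
Tool frame: the origin (TCP) lies at the very end of the fingers, on their centre line; the grasp point (between the pads) lies grip_depth behind it (grip_depth is the distance from the TCP to the grasp point, in mm); z points along the fingers, y is the direction in which the jaws open and shut (so a half turn about z gives the same grasp; the last joint's range is limited). The gripper opens to 85 mm and grips with 20 to 120 N. Pads are 22 mm wide; open, the fingers measure 114 mm over their backs; the gripper's body (76 mm by 85 mm) begins 54 mm behind the grasp point. The pads swing forward as they close: fully open they stand 13 mm farther back than shut.
Start: joints at [-1.491, 0.245, 1.558, -0, 1.339, -0.174], TCP at [163.209, -629.187, 231.29] pointing down, gripper open.
Joint ranges: [-3.13, 3.13], [-1.02, 2.26], [0.13, 2.54], [-0.95, 4.09], [0.21, 2.88], [-2.74, 2.74]. Speed limits (rad/s): [2.57, 2.57, 3.14, 3.14, 3.14, 3.14].

## Interface

Orientations are given as a unit quaternion [x, y, z, w].
In Python, from station import get_state, camera, camera_model, finish_job, grip_depth gives the robot as it stands.
- The arm moves only by the shell command python3 -m crank 'ROWS' [FORCE]. ROWS is JSON, a list of rows, each a list of 7 numbers: the shift along the tool's x, y, z in cm, then the turn, a rotation vector about the tool's x, y, z in degrees, then the opening, from -1 (shut) to 1 (fully open). A call has 1 to 20 rows; each row is the pose to reach, as a shift and turn from the pose commanded when the call began, along the tool's axes at that moment; what a row does not reach only later rows make up. A row lasts 1/12 s, in which the tool goes at most 41.7 mm and 7.16 degrees, less where a joint would pass 70% of its speed; a pose out of reach is approached as far as the arm can. A call with a gripper value outside its range is refused whole. The fingers move at their own pace and stop on an object; FORCE is the grip in N (left out, the last holds). Time passes only in rows, so rows that repeat a pose let the fingers close. It gives the time, the measured TCP pose, the force and the opening at its end, in the units of the state.
- get_state(): the state, without advancing time (a new reading comes with each control period).
- camera(name): name is "scene" or "top" or "wrist"; returns the picture (384x512x3 uint8, red, green, blue); there is no depth.
- camera_model(name): a dict with "fx", "fy", "cx", "cy" (pixels), "dist" ([k1, k2, p1, p2, k3] as OpenCV has them; the pictures are not rectified), "eye" and "orientation" of the camera in the world; the wrist camera has in their place "hand_eye" (4x4, takes a point from camera to tool coordinates, whose origin is the TCP and whose axes are the flange's). Camera axes: x right, y down, z forward; pixel columns grow to the right and rows downward; lengths in mm; the calibration is good to about 2 mm. A picture is of the moment at which its call begins: read the wrist's pose just before it. camera_model takes no time and is no camera call.
- finish_job(): hands the job in, once; it reports no verdict.
The state is a dict: "clock": time; "q": joint angles; "qd": joint speeds; "joint_torque": joint torques, N m; "eef_pos": TCP position; "ee_rot": TCP orientation; "wrist_force": force on the tool from outside, world axes, zero at the start; "wrist_torque": the same for the moment, N m; "finger_gap": finger opening in mm.
Only numpy, scipy, OpenCV 4.12 (cv2) and the standard library are available. Lean on these libraries where they do the work, as an engineer would, in place of code of your own. Each camera call takes 0.05 s, during which the arm holds its last target. There are 200 camera calls.

## Task

The grain mill's hopper is off and its burr screw is loose. Put the mill's T-handled hex key down the feed neck and, pressing only lightly, turn it by feel until it drops fully into the hidden hexagon socket, then turn it clockwise just until the screw comes up tight against its stop, without forcing it. Then set the key (do not drop it) back upright in its wooden stand, and leave the other things where they are.

Things in the scene. Friction and masses are not known exactly. Their poses are not given: they have to be found in the camera images.
- mill: Grain mill, hopper off, fixed: white housing 154 x 154 mm, 105 mm high, with a round aluminium feed neck on top, 66 mm wide, its rim 155 mm up. Origin: centre of the underside on the worktop, on the neck's axis; z up; -x: flour spout side. The burr that carries the screw may have stopped at any angle (it does not turn by hand), so how the socket's flats lie is not known.
- neck (a point): Centre of the feed neck's rim, 155 mm up, z up. Inside, a funnel 44 mm wide at the rim narrows within 17 mm to a straight round bore 22.6 mm wide, which guides the key and ends on the burr screw's flat face 33 mm below the rim, out of sight.
- socket (a point): Centre of the burr screw's face, 33 mm under the rim: mouth of a hexagon socket 20 mm across flats, 12.5 mm deep. Axes are the mill's and do not show the flats. The pattern repeats every 60 degrees; the 19 mm key drops in within about 5 degrees of true and is home at 8 mm or deeper. Friction holds the screw: a 5 N push does not drag it round while searching, 20 N may.
- clamp_screw (a joint): Burr screw, rad. 0 = tight, a rigid stop; loose at the start (-0.9 to -0.5); grows as it turns clockwise seen from above. Running friction about 0.07 N m, stays where left; at the stop the moment rises: 0.2 N m is snug, over 0.8 N m damages it. The key has about 6 degrees of play either way in the socket.
- key: T-handled hex key, about 0.45 kg, 111 mm long, upright in its stand. Origin: centre of its tip; z up the shank. Steel hexagon shank 19 mm across flats, 22 over corners (one on +x), flat tip. Dark wooden bar on top, centred: 23 mm thick along x, 96 mm long along y, from 85 to 111 mm above the tip. Grasp it from above across its 23 mm, in the middle.
- holder: Turned beech stand of the key, fixed, 76 mm wide, 50 mm high. Origin: centre of the underside; z up. Round hole in the middle, 25 mm wide, its mouth chamfered to 32 mm, its floor 10 mm above the origin (40 mm deep); the standing key's tip rests on that floor.
- hopper: The mill's aluminium hopper, loose, standing mouth down: cone 156 mm wide, 104 mm high. Origin: centre of the underside. Leave alone.
- mug_a: Orange mug, loose, 81 x 113 x 101 mm. Origin: centre of the underside. Leave alone.
- honey_jar: Glass jar with green lid, loose, 64 x 68 x 84 mm. Origin: centre of the underside. Leave alone.
Not all that is in view belongs to the job. Leave any purple look-alike of the holder alone.

How it is judged (in metres and radians):
On the way, in this order (a step that is already met when the one before it is completed fails the run):
1. the key has dropped fully into the screw's socket while the screw is still loose (z of key in the frame of socket below -0.008 m and horizontal distance between key and socket below 0.003 m and angle between key's own z axis and vertical below 0.12 rad and value of joint clamp_screw below -0.12 rad), for 0.1 s.
2. with the key seated in it, the screw is turned clockwise until tight (z of key in the frame of socket below -0.008 m and horizontal distance between key and socket below 0.003 m and value of joint clamp_screw above -0.05 rad), for 0.1 s.
At the end, for the whole second after the job is handed in: The burr screw is tight (within 0.06 rad of its stop); the key is at rest, released and upright (within 0.15 rad) in its stand, its tip within 6 mm of the stand's axis and within 6 mm of the hole's floor; hopper, mug and jar are within 20 mm of where they stood (value of joint clamp_screw above -0.06 rad and horizontal distance between key and holder below 0.006 m and z of key in the frame of holder below 0.016 m and angle between key's own z axis and vertical below 0.15 rad and linear speed of key below 0.02 m/s and distance of each of hopper, mug_a, honey_jar from where it was at the start of the episode below 0.02 m); the robot touches nothing.
It fails at once if the key is pushed or levered with more than 20 N while its tip bears on the screw face (less than 1.5 mm into the socket) (contact force between key and mill above 20 N and z of key in the frame of socket between -0.0015 and 0.003 m).
It fails at once if the seated key is forced: its contact forces on the screw and mill sum to over 180 N, a turning moment of about 0.8 N m (contact force between key and mill above 180 N).
It fails at once if the key is dropped (moves faster than 0.4 m/s while the fingers do not hold it) (linear speed of key above 0.4 m/s and contact force between key and the fingers below 0.05 N).
It fails at once if hopper, mug or jar is shifted by more than 20 mm (distance of any of hopper, mug_a, honey_jar from where it was at the start of the episode above 0.02 m).
It also fails if it takes over 59 s, if anything falls off the work surface, if the arm or the gripper's body presses on something with over 40 N, if the wrist force passes 120 N, or if a joint passes its speed limit or range.

## Working session

There is one attempt and no reset: what is moved stays moved. The work goes in short steps, Python scripts to look and compute and a shell command to move; the robot and the scene stay as the last step left them, time stands still between calls to the robot, and variables do not carry over. Pictures are saved under pics/ and viewed, about 8 in all and at most 12, crops included, and the job is handed in when it is done.

```bash
ls; mkdir -p pics; python3 - <<'E'
from station import *
import cv2
s=get_state();print(s,grip_depth)
for n in ("scene","top"):
    cv2.imwrite(f"pics/{n}0.png",camera(n)[:,:,::-1]);print(n,camera_model(n))
print(camera_model("wrist"))
E
```

```text
pics
{'clock': 0.0, 'q': array([-1.49107838e+00,  2.45820498e-01,  1.55901724e+00, -1.31858140e-05,
        1.33872429e+00, -1.74120167e-01]), 'qd': array([ 6.96995684e-04,  4.69080221e-05,  5.04287240e-04,  6.77240396e-04,
        2.44190547e-03, -1.34826656e-03]), 'joint_torque': array([-4.48158071e-04, -4.29512465e+01, -3.26128650e+01, -8.84290102e-05,
        5.44172755e-03, -1.04818102e-05]), 'eef_pos': array([ 163.17268917, -628.60132084,  230.17449216]), 'ee_rot': array([ 9.91955909e-01,  1.26580036e-01,  4.00534551e-05, -9.83891164e-04]), 'wrist_force': array([0.23254779, 0.56636112, 0.42868894]), 'wrist_torque': array([-0.04272704,  0.04758879,  0.04705766]), 'finger_gap': 85.57000603464195} 18.700000000000003
scene {'fx': 381.4600952675748, 'fy': 381.4600952675748, 'cx': 251.3456547400224, 'cy': 191.92311202395476, 'dist': array([-0.05994041,  0.        ,  0.        ,  0.        ,  0.        ]), 'eye': array([176.66084438, 445.4576366 , 880.96712623]), 'orientation': array([-0.2793558 ,  0.89090719, -0.34360657,  0.10089227])}
top {'fx': 368.07777849652933, 'fy': 368.07777849652933, 'cx': 255.24789762154913, 'cy': 190.1379179000683, 'dist': array([-0.03503946,  0.        ,  0.        ,  0.        ,  0.        ]), 'eye': array([ 397.42162782, -129.03595431, 1091.84359189]), 'orientation': array([ 0.70649165, -0.70182194,  0.05986735, -0.06878525])}
{'fx': 310.2386000300944, 'fy': 310.2386000300944, 'cx': 252.09132950348155, 'cy': 189.4543919708301, 'dist': array([0.00992019, 0.        , 0.        , 0.        , 0.        ]), 'hand_eye': array([[-3.35691312e-04, -9.48511667e-01, -3.16742016e-01,
         8.22374714e+01],
       [ 9.99999488e-01, -6.20856893e-04,  7.99385157e-04,
         7.09552126e-01],
       [-9.54877612e-04, -3.16741586e-01,  9.48511389e-01,
        -1.43856168e+02],
       [ 0.00000000e+00,  0.00000000e+00,  0.00000000e+00,
         1.00000000e+00]])}
```

```bash
python3 - <<'E'
import cv2,numpy as np
cv2.imwrite("pics/both.png",np.vstack([cv2.imread("pics/top0.png"),cv2.imread("pics/scene0.png")])[:, :])
a=cv2.imread("pics/both.png");cv2.imwrite("pics/top0b.png",cv2.resize(cv2.imread("pics/top0.png"),(800,600),interpolation=cv2.INTER_CUBIC))
E
```

```text
(no output)
```

View pics/top0b.png

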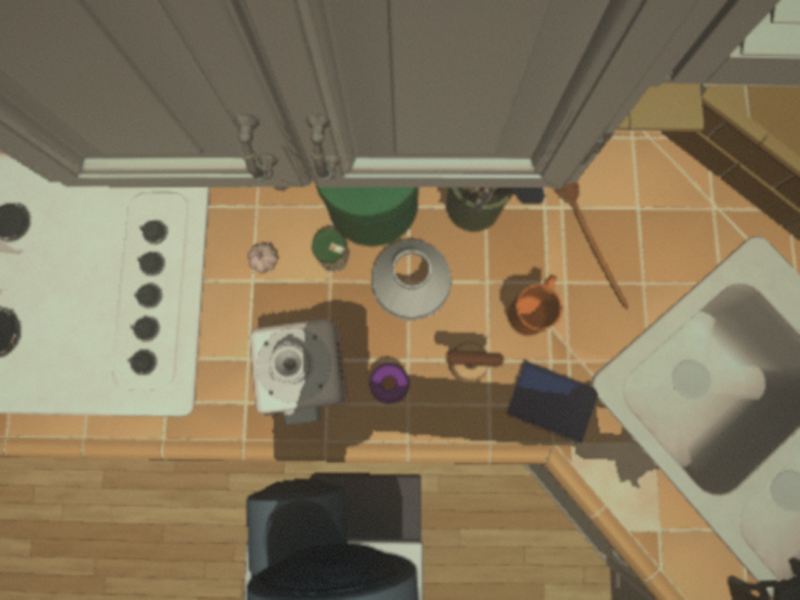

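View pics/scene0.png

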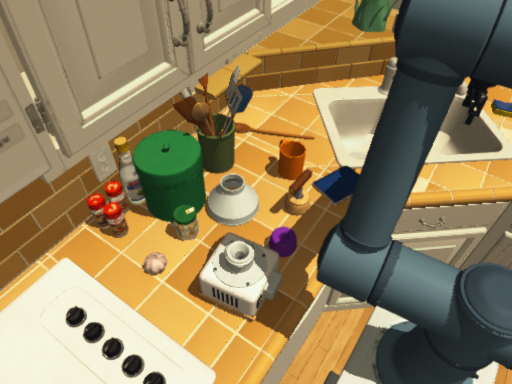

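Top view (800x600 scale): mill neck at (289,360), key's dark bar at (475,357) over the beech stand (467,365). The purple ring at (389,383) is the look-alike, so it stays put. I'll measure these and confirm in a crop.

```bash
cat > h.py <<'E'
import numpy as np,cv2
from scipy.spatial.transform import Rotation as R
from station import *
def cam(n,st=None):
    m=camera_model(n);K=np.array([[m['fx'],0,m['cx']],[0,m['fy'],m['cy']],[0,0,1.]])
    if n=='wrist':
        T=np.eye(4);T[:3,:3]=R.from_quat(st['ee_rot']).as_matrix();T[:3,3]=st['eef_pos'];T=T@m['hand_eye'];return K,m['dist'],T[:3,:3],T[:3,3]
    return K,m['dist'],R.from_quat(m['orientation']).as_matrix(),np.array(m['eye'])
def cast(c,px,z):
    K,d,A,e=c
    u=cv2.undistortPoints(np.array(px,float).reshape(-1,1,2),K,d).reshape(-1,2)
    r=np.c_[u,np.ones(len(u))]@A.T
    return e+r*((z-e[2])/r[:,2])[:,None]
def proj(c,P):
    K,d,A,e=c
    return cv2.projectPoints((np.atleast_2d(P).astype(float)-e)@A,np.zeros(3),np.zeros(3),K,d)[0].reshape(-1,2)
E
python3 - <<'E'
from h import *
t=cam('top');s=cam('scene')
S=512/800
print('key',cast(t,[(475*S,357*S)],121),'neck',cast(t,[(289*S,360*S)],155),'holder',cast(t,[(467*S,366*S)],25),'scene key',cast(s,[(301,181)],121),'neck',cast(s,[(239,250)],155))
print('mug',cast(t,[(537*S,307*S)],100))
a=cv2.imread('pics/top0.png')[195:265,150:350];b=cv2.imread('pics/scene0.png')[150:290,190:330]
a=cv2.resize(a,(800,280),interpolation=3);b=cv2.resize(b,(310,310),interpolation=3)
o=np.zeros((590,800,3),np.uint8);o[:280]=a;o[280:,:310]=b;cv2.imwrite('pics/crop1.png',o)
E
```

```text
key [[ 474.42496646 -245.0664629   121.        ]] neck [[464.72576521  61.74255834 155.        ]] holder [[ 465.3725141  -241.53465735   25.        ]] scene key [[ 467.62068247 -235.05833107  121.        ]] neck [[462.56625773  63.67995588 155.        ]]
mug [[ 563.8572044  -357.25819298  100.        ]]
```

View pics/crop1.png

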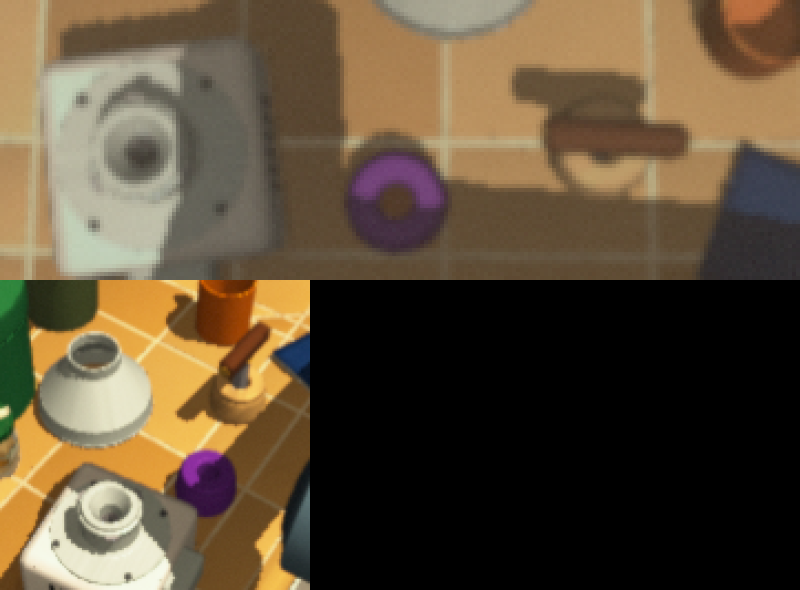

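The crop confirms it: the key stands in the beech stand, and the purple ring at crop (397,200) is the decoy. Next I'll hover over the key and look with the wrist camera.

```bash
python3 -m crank '[[39.5,-30,1,0,0,-75.5,1],[39.5,-30,1,0,0,-75.5,1],[39.5,-30,1,0,0,-75.5,1],[39.5,-30,1,0,0,-75.5,1],[39.5,-30,1,0,0,-75.5,1],[39.5,-30,1,0,0,-75.5,1],[39.5,-30,1,0,0,-75.5,1],[39.5,-30,1,0,0,-75.5,1],[39.5,-30,1,0,0,-75.5,1],[39.5,-30,1,0,0,-75.5,1],[39.5,-30,1,0,0,-75.5,1],[39.5,-30,1,0,0,-75.5,1],[39.5,-30,1,0,0,-75.5,1],[39.5,-30,1,0,0,-75.5,1],[39.5,-30,1,0,0,-75.5,1],[39.5,-30,1,0,0,-75.5,1]]'
python3 - <<'E'
from h import *
s=get_state();im=camera('wrist')[:,:,::-1];cv2.imwrite('pics/w1.png',im)
print(s['eef_pos'],R.from_quat(s['ee_rot']).as_matrix().round(4),s['wrist_force'],s['q'],s['clock'])
c=cam('wrist',s);np.save('pics/w1.npy',np.array([*s['eef_pos'],*s['ee_rot']]))
E
```

```text
clock: 1.43
eef_pos: [469.6, -240.5, 221.1]
ee_rot: [0.707, 0.707, -0.0, -0.0]
wrist_force: [-0.3, -0.3, -0.6]
finger_gap: 85.5
[ 469.58898435 -240.5120339   221.09240675] [[ 9.e-04  1.e+00 -5.e-04]
 [ 1.e+00 -9.e-04  0.e+00]
 [ 0.e+00 -5.e-04 -1.e+00]] [-0.30228297 -0.33674771 -0.61685245] [-6.88272683e-01 -3.34910288e-02  1.87853908e+00 -2.99480214e-04
  1.29693256e+00 -6.87312431e-01] 1.4333
```

View pics/w1.png

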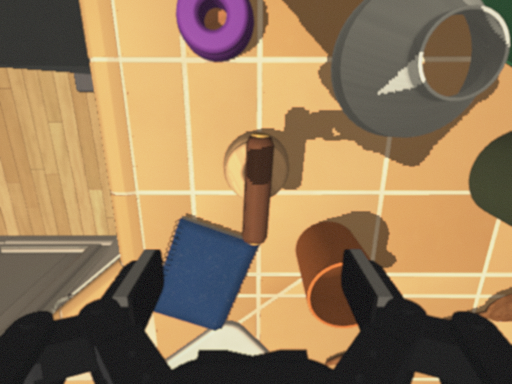

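Wrist view: bar from about (260,135) to (256,242), beech stand around (256,165), purple ring at (215,18), mug at (330,270).

```bash
python3 - <<'E'
from h import *
im=cv2.imread('pics/w1.png');v=np.load('pics/w1.npy');c=cam('wrist',dict(eef_pos=v[:3],ee_rot=v[3:]))
hsv=cv2.cvtColor(im,cv2.COLOR_BGR2HSV)
for p in [(258,225),(258,160),(238,170),(280,170),(258,250),(260,135)]: print(p,hsv[p[1],p[0]])
g=im.astype(int)
m=((hsv[:,:,2]<150)&(g[:,:,2]-g[:,:,0]>8)&((hsv[:,:,0]<9)|(hsv[:,:,0]>170))).astype(np.uint8)
m[:120]=0;m[255:]=0;m[:,:225]=0;m[:,290:]=0
n,l,st,ce=cv2.connectedComponentsWithStats(m);k=1+st[1:,4].argmax();print(st[k],ce[k])
ys,xs=np.where(l==k)
# edges per row -> world at side height (widest at mid height?) use top z=121
for y in range(ys.min(),ys.max()+1,8):
    r=xs[ys==y];print(y,r.min(),r.max(),cast(c,[(r.min()-.5,y),(r.max()+.5,y)],121)[:,:2].round(1).tolist(), cast(c,[(r.min()-.5,y)],108)[0,:2].round(1))
print('ends',cast(c,[(260,ys.min()),(256,ys.max())],121))
# stand: light beech ring mask
t=cam('top');print(cast(t,[(287,228.5),(322,230)],121))
cv2.imwrite('pics/w1c.png',cv2.resize(im[115:260,200:320],None,fx=4,fy=4,interpolation=3))
# centre-line angle in world
cy=[(y,(xs[ys==y].min()+xs[ys==y].max())/2) for y in range(ys.min()+6,ys.max()-5)]
w=cast(c,[(x,y) for y,x in cy],121);f=np.polyfit(w[:,1],w[:,0],1);print('dx/dy',f[0],'x at y=-240:',np.polyval(f,-240))
E
```

```text
(258, 225) [ 10 143 127]
(258, 160) [  8 122  65]
(238, 170) [ 22 108 240]
(280, 170) [ 15 126 130]
(258, 250) [ 17  88 218]
(260, 135) [ 19 152 199]
[243 239   7   6   8] [246.  241.5]
239 243 243 [[462.1, -287.0], [462.9, -287.0]] [ 461.6 -293.8]
ends [[ 477.39169826 -287.03222142  121.        ]
 [ 473.90200392 -291.93276799  121.        ]]
[[ 474.10490483 -200.36870763  121.        ]
 [ 470.70255675 -292.30701029  121.        ]]Traceback (most recent call last):
  File "<stdin>", line 19, in <module>
  File "h.py", line 11, in cast
    u=cv2.undistortPoints(np.array(px,float).reshape(-1,1,2),K,d).reshape(-1,2)
      ~~~~~~~~~~~~~~~~~~~^^^^^^^^^^^^^^^^^^^^^^^^^^^^^^^^^^^^^^^^
cv2.error: OpenCV(4.12.0) /io/opencv/modules/calib3d/src/undistort.dispatch.cpp:347: error: (-215:Assertion failed) CV_IS_MAT(_src) && CV_IS_MAT(_dst) && (_src->rows == 1 || _src->cols == 1) && (_dst->rows == 1 || _dst->cols == 1) && _src->cols + _src->rows - 1 == _dst->rows + _dst->cols - 1 && (CV_MAT_TYPE(_src->type) == CV_32FC2 || CV_MAT_TYPE(_src->type) == CV_64FC2) && (CV_MAT_TYPE(_dst->type) == CV_32FC2 || CV_MAT_TYPE(_dst->type) == CV_64FC2) in function 'cvUndistortPointsInternal'
```

View pics/w1c.png

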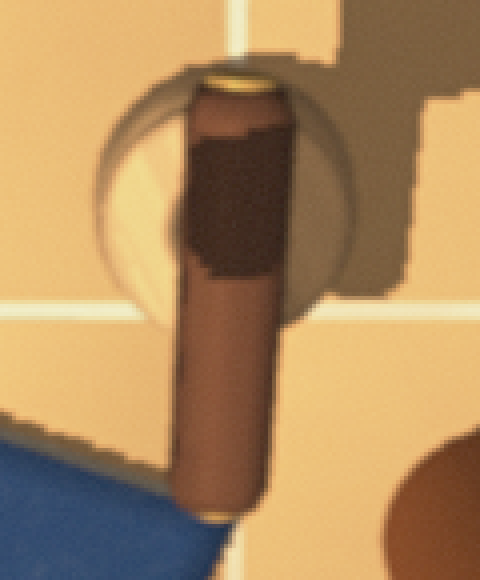

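```bash
python3 - <<'E'
from h import *
v=np.load('pics/w1.npy');c=cam('wrist',dict(eef_pos=v[:3],ee_rot=v[3:]))
p=lambda L:[(200+x/4-.375,115+y/4-.375) for x,y in L]
w=cast(c,p([(188,120),(293,120),(172,470),(268,470)]),118);a=(w[0]+w[1])/2;b=(w[2]+w[3])/2
print(w.round(1),a,b,'ang deg dx/dy',np.degrees(np.arctan2(a[0]-b[0],a[1]-b[1])))
print('ends',cast(c,p([(240,80),(222,520)]),112), 'topcam ends mid',cast(cam('top'),[(287,228.5),(322,230)],121).mean(0))
print('neck scale check wrist->', cast(c,p([(98,210),(357,210)]),10))
E
```

```text
[[ 466.2 -204.4  118. ]
 [ 487.2 -204.4  118. ]
 [ 462.1 -281.8  118. ]
 [ 483.3 -281.9  118. ]] [ 476.69463383 -204.43379166  118.        ] [ 472.69889433 -281.85914076  118.        ] ang deg dx/dy 2.954279034448225
ends [[ 476.6839667  -197.36276491  112.        ]
 [ 473.22106782 -297.45367227  112.        ]] topcam ends mid [ 472.40373079 -246.33785896  121.        ]
neck scale check wrist-> [[ 437.5137279  -250.64931016   10.        ]
 [ 513.78457643 -250.73468286   10.        ]]
```

```bash
python3 -m crank '[[-0.63,0.52,4,0,0,3,0.5],[-0.63,0.52,8,0,0,3,0.3],[-0.63,0.52,11,0,0,3,0.2],[-0.63,0.52,13.1,0,0,3,0.2],[-0.63,0.52,13.1,0,0,3,0.2],[-0.63,0.52,13.1,0,0,3,0.2]]' 50
python3 - <<'E'
from h import *
s=get_state();im=camera('wrist')[:,:,::-1];cv2.imwrite('pics/w2.png',im);print(s['eef_pos'],s['wrist_force'],s['finger_gap'])
E
```

```text
clock: 1.98
eef_pos: [474.4, -246.4, 89.6]
ee_rot: [0.726, 0.688, -0.0, -0.001]
wrist_force: [-0.7, -0.7, 0.6]
finger_gap: 51.4
[ 474.4040452  -246.44344342   89.64195034] [-0.66965805 -0.73237844  0.61473133] 51.41126153411553
```

View pics/w2.png

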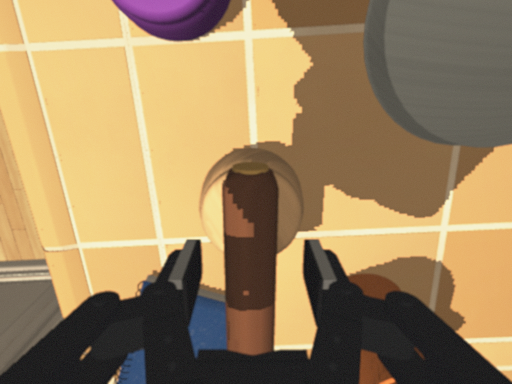

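The bar (columns 224–277) sits centred and parallel between the fingers, so I'll close on it.

```bash
python3 -m crank '[[0,0,0,0,0,0,-0.3],[0,0,0,0,0,0,-1],[0,0,0,0,0,0,-1],[0,0,0,0,0,0,-1],[0,0,0,0,0,0,-1],[0,0,0,0,0,0,-1],[0,0,0,0,0,0,-1]]' 60
python3 - <<'E'
from h import *
s=get_state();print(s['eef_pos'],s['ee_rot'],s['wrist_force'],s['wrist_torque'],s['finger_gap'],s['clock'])
E
```

```text
clock: 2.62
eef_pos: [476.0, -247.0, 92.6]
ee_rot: [0.725, 0.689, -0.001, 0.001]
wrist_force: [-3.2, -0.4, 5.8]
finger_gap: 21.9
[ 476.00018437 -246.97063217   92.59185437] [ 7.24922973e-01  6.88828549e-01 -5.12206624e-04  1.28479943e-03] [-3.2249993  -0.36580399  5.82448064] [-0.03327337  0.7015178   0.01969763] 21.873753909456955 2.6167
```

```bash
python3 -m crank '[[0,0,-0.5,0,0,0,-1],[0,0,-1.0,0,0,0,-1],[0,0,-2,0,0,0,-1],[0,0,-3,0,0,0,-1],[0,0,-3,0,0,0,-1],[0,0,-3,0,0,0,-1]]'
python3 - <<'E'
from h import *
s=get_state();im=camera('wrist')[:,:,::-1];cv2.imwrite('pics/w3.png',im);print(s['eef_pos'],s['ee_rot'],s['wrist_force'],s['wrist_torque'],s['finger_gap'],s['clock'])
E
```

```text
clock: 3.12
eef_pos: [475.9, -246.1, 121.4]
ee_rot: [0.725, 0.689, 0.0, 0.001]
wrist_force: [0.1, 0.2, -5.3]
finger_gap: 22.5
[ 475.91447221 -246.13149243  121.370645  ] [7.25100124e-01 6.88642924e-01 2.06445516e-04 8.31737385e-04] [ 0.12707398  0.19079274 -5.33033861] [-0.00293115  0.05614536  0.00188361] 22.469675656586595 3.1167
```

```bash
python3 -m crank '[[0,0,-3.5,0,0,0,-1],[0,0,-7,0,0,0,-1],[0,0,-10.5,0,0,0,-1],[2,-0.2,-14.4,0,0,0,-1],[5,-0.5,-14.4,0,0,0,-1],[9,-0.9,-14.4,0,0,0,-1],[13,-1.3,-14.4,0,0,0,-1],[17,-1.7,-14.4,0,0,0,-1],[20.5,-2.1,-14.4,0,0,0,-1],[23,-2.3,-14.4,0,0,0,-1],[24.5,-2.5,-14.4,0,0,0,-1],[24.5,-2.5,-14.4,0,0,0,-1],[24.5,-2.5,-14.4,0,0,0,-1],[24.5,-2.5,-14.4,0,0,0,-1]]'
python3 - <<'E'
from h import *
s=get_state();im=camera('wrist')[:,:,::-1];cv2.imwrite('pics/w4.png',im);print(s['eef_pos'],s['ee_rot'],s['wrist_force'],s['wrist_torque'],s['finger_gap'],s['clock'])
np.save('pics/w4.npy',np.array([*s['eef_pos'],*s['ee_rot']]))
c=cam('wrist',s);print(proj(c,[[464,62,155]]))
E
```

```text
clock: 4.33
eef_pos: [462.9, -0.3, 263.8]
ee_rot: [0.725, 0.689, -0.0, -0.0]
wrist_force: [-0.6, -0.9, -6.2]
finger_gap: 22.0
[ 4.62871000e+02 -2.69944185e-01  2.63797512e+02] [ 7.25188841e-01  6.88549848e-01 -3.93220536e-04 -3.12431050e-04] [-0.6191123  -0.92209652 -6.1681442 ] [ 0.05127177  0.01989543 -0.00910342] 22.048585284950075 4.3333
[[248.26388255 110.46924479]]
```

View pics/w4.png

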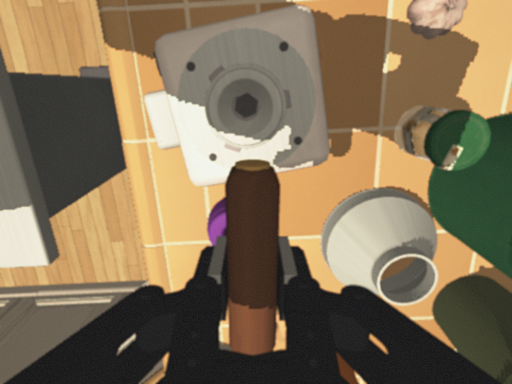

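The neck and even the dark hexagon are visible from here at (246,105). I'll enlarge it.

```bash
python3 - <<'E'
from h import *
im=cv2.imread('pics/w4.png')
a=im[55:155,196:296];a=cv2.resize(a,(600,600),interpolation=3)
cv2.imwrite('pics/c4.png',np.clip(a.astype(float)*1.8,0,255).astype(np.uint8))
E
```

```text
(no output)
```

View pics/c4.png

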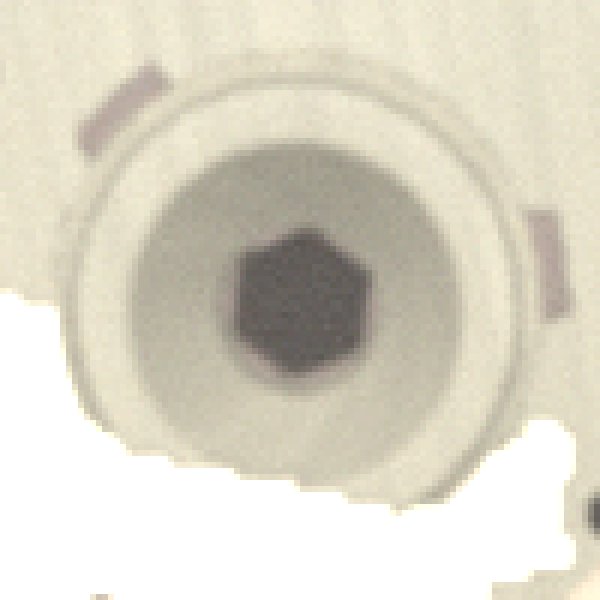

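```bash
cat > hexfit.py <<'E'
from h import *
im=cv2.imread('pics/w4.png');v=np.load('pics/w4.npy');c=cam('wrist',dict(eef_pos=v[:3],ee_rot=v[3:]))
a=cv2.resize(im[55:155,196:296],(1200,1200),interpolation=3);g=cv2.GaussianBlur(cv2.cvtColor(a,6),(0,0),6)
w=lambda q,z:cast(c,np.c_[196+(q[:,0]+.5)/12-.5,55+(q[:,1]+.5)/12-.5],z)[:,:2]
for th in (45,52,60):
    m=(g<th).astype(np.uint8);n,l,st,ce=cv2.connectedComponentsWithStats(m);k=l[600,600]
    q=cv2.findContours((l==k).astype(np.uint8),0,1)[0][0][:,0].astype(float)
    P=w(q,122);ctr,_=P.mean(0),0
    ctr=np.array(cv2.moments((P*100).astype(np.float32).reshape(-1,1,2)).get('m10')),
    M=cv2.moments(((P-[464,62])*100).astype(np.float32).reshape(-1,1,2));ctr=np.array([M['m10'],M['m01']])/M['m00']/100+[464,62]
    d=P-ctr;t=np.arctan2(d[:,1],d[:,0]);r=np.hypot(*d.T)
    o=np.argsort(t);tt=np.linspace(-np.pi,np.pi,720,endpoint=False);rr=np.interp(tt,t[o],r[o],period=2*np.pi)
    f=(rr*np.exp(-6j*tt)).mean();print(th,ctr,'r',rr.min(),rr.max(),'corner angle mod60',np.degrees(-np.angle(f)/6)%60,abs(f))
# funnel edge: inner circle 44 wide at rim and outer 66, points from the view (600px crop)
for z,L,nm in ((155,[(135,265),(200,170),(300,142),(400,180),(460,290),(445,370)],'inner44'),(155,[(72,300),(100,180),(200,95),(300,72),(400,100),(490,200),(515,300)],'outer66')):
    P=w(np.array(L)*2.,z).astype(np.float32);print(nm,cv2.minEnclosingCircle(P), np.linalg.lstsq(np.c_[2*P,np.ones(len(P))],(P**2).sum(1),rcond=None)[0][:2])
# bar direction
E
python3 hexfit.py
python3 - <<'E'
from h import *
v=np.load('pics/w4.npy');c=cam('wrist',dict(eef_pos=v[:3],ee_rot=v[3:]))
w=cast(c,[(229,180),(277,180),(229,290),(277,290)],v[2]+30);a=(w[0]+w[1])/2;b=(w[2]+w[3])/2
print('bar',w,np.degrees(np.arctan2(*(a-b)[[1,0]])),'tool x yaw',np.degrees(np.arctan2(*R.from_quat(v[3:]).as_matrix()[[1,0],0])))
E
```

```text
45 [461.10936417  61.95603324] r 42.20897208251995 63.12436097203618 corner angle mod60 27.525329133931514 0.23338351925070405
52 [461.10936417  61.95603324] r 42.20897208251995 63.12436097203618 corner angle mod60 27.525329133931514 0.23338351925070405
60 [461.51043828  64.42578953] r 8.525110893521619 9.844930569166424 corner angle mod60 20.094318505937967 0.24203399808283127
inner44 ((461.6104431152344, 66.37504577636719), 21.483797073364258) [461.28288949  64.89268744]
outer66 ((461.2647705078125, 66.66202545166016), 29.019439697265625) [461.08952217  65.34475836]
bar [[457.50424404  46.74604483 293.79751231]
 [475.86601305  45.79252049 293.79751231]
 [453.74277803  -2.92390279 293.79751231]
 [474.52687071  -3.99436278 293.79751231]] 87.06417828493592 tool x yaw 87.0308699043721
```

```bash
sed -i 's/(45,52,60)/(56,60,64,68,72,76,80)/' hexfit.py; cat >> hexfit.py <<'E'
P=w(np.array([(305,225),(370,268),(369,337),(300,378),(237,338),(237,262)])*2.,122);d=P-P.mean(0)
print(P.mean(0),np.hypot(*d.T),np.degrees(np.arctan2(d[:,1],d[:,0]))%60)
E
python3 hexfit.py
```

```text
56 [461.56037395  64.5361012 ] r 7.868706788518027 9.446939543544543 corner angle mod60 19.567664103861414 0.22194084435755468
60 [461.51043828  64.42578953] r 8.525110893521619 9.844930569166424 corner angle mod60 20.094318505937967 0.24203399808283127
64 [461.49284608  64.39954864] r 8.873376664880414 10.23549110802894 corner angle mod60 20.17268053829377 0.2500384496555162
68 [461.48179997  64.39084297] r 9.109437366692234 10.517776200684684 corner angle mod60 20.22867450494613 0.2553142293995329
72 [461.46654411  64.38561719] r 9.318949170664293 10.802550756354178 corner angle mod60 20.238823937335805 0.2634383969967331
76 [461.44953121  64.38154127] r 9.519554944085378 11.072428732143942 corner angle mod60 20.289842757438077 0.2726715106483922
80 [461.41664254  64.38261348] r 9.713288081383087 11.366643400018521 corner angle mod60 20.353604516702624 0.2828188608397617
inner44 ((461.6104431152344, 66.37504577636719), 21.483797073364258) [461.28288949  64.89268744]
outer66 ((461.2647705078125, 66.66202545166016), 29.019439697265625) [461.08952217  65.34475836]
[461.7460776   64.52645217] [10.84957213 11.0088768  11.03546374 11.04821506 11.16215128 11.20949458] [25.10268654 22.9102676  29.71652371 24.31752733 24.8269389  26.72595154]
```

```bash
python3 - <<'E'
from h import *
v=np.load('pics/w4.npy');c=cam('wrist',dict(eef_pos=v[:3],ee_rot=v[3:]));A=R.from_quat(v[3:]).as_matrix()
for z in (12,15,20): print(((cast(c,[(252,165),(253,175)],v[2]+z)-v[:3])@A).round(1).tolist())
E
python3 -m crank '[[2,-0.1,0,0,0,-6,-1],[5,-0.3,0,0,0,-12,-1],[6.5,-0.4,0,0,0,-18,-1],[6.5,-0.4,0,0,0,-24,-1],[6.5,-0.4,1,0,0,-30,-1],[6.5,-0.4,2.1,0,0,-33,-1],[6.5,-0.4,2.1,0,0,-33,-1],[6.5,-0.4,2.1,0,0,-33,-1]]'
python3 - <<'E'
from h import *
s=get_state();print(s['eef_pos'],R.from_quat(s['ee_rot']).as_matrix()[:,0],s['wrist_force'],s['wrist_torque'],s['clock'])
t=camera('top')[:,:,::-1];u=camera('scene')[:,:,::-1];cv2.imwrite('pics/t5.png',t);cv2.imwrite('pics/s5.png',u)
o=np.hstack([cv2.resize(t[190:270,140:220],(400,400),interpolation=3),cv2.resize(u[190:290,190:290],(400,400),interpolation=3)]);cv2.imwrite('pics/c5.png',o)
E
```

```text
[[48.1, 1.0, -12.0], [43.6, 1.4, -12.0]]
[[48.8, 1.0, -15.0], [44.4, 1.4, -15.0]]
[[50.1, 1.0, -20.0], [45.8, 1.4, -20.0]]
clock: 5.05
eef_pos: [462.1, 64.5, 242.6]
ee_rot: [0.501, 0.865, -0.0, -0.001]
wrist_force: [0.3, 0.1, -4.8]
finger_gap: 22.1
[462.14791559  64.47330318 242.61592709] [-0.49811425  0.86711065  0.00114146] [ 0.26916919  0.1389092  -4.76458845] [ 0.04463395 -0.06456309  0.02355197] 5.05
```

View pics/c5.png

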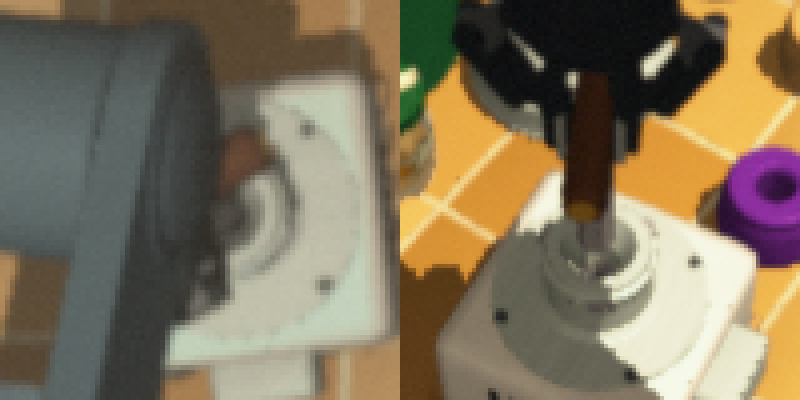

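The key tip is centred over the neck. I'll descend through the funnel in small stages and watch the force.

```bash
python3 -m crank '[[0,0,0.8,0,0,0,-1],[0,0,1.6,0,0,0,-1],[0,0,2.0,0,0,0,-1],[0,0,2.3,0,0,0,-1],[0,0,2.3,0,0,0,-1],[0,0,2.3,0,0,0,-1]]'
python3 - <<'E'
from h import *
s=get_state();print(s['eef_pos'],s['wrist_force'],s['wrist_torque'])
E
python3 -m crank '[[0,0,0.3,0,0,0,-1],[0,0,0.6,0,0,0,-1],[0,0,0.8,0,0,0,-1],[0,0,0.8,0,0,0,-1],[0,0,0.8,0,0,0,-1]]'
python3 - <<'E'
from h import *
s=get_state();print(s['eef_pos'],s['wrist_force'],s['wrist_torque'])
E
```

```text
clock: 5.65
eef_pos: [461.9, 65.1, 219.7]
ee_rot: [0.5, 0.866, -0.001, -0.001]
wrist_force: [-1.6, -0.6, -6.6]
finger_gap: 21.8
[461.9428139   65.11475389 219.73739584] [-1.5949639  -0.64002794 -6.58979687] [-0.20423501  0.35652776  0.00665245]
clock: 6.07
eef_pos: [462.0, 65.0, 211.7]
ee_rot: [0.5, 0.866, -0.001, -0.001]
wrist_force: [-2.4, -1.2, -7.1]
finger_gap: 22.1
[461.99718274  65.01706352 211.72545491] [-2.42602265 -1.19866462 -7.10060009] [-0.59595659  0.86099467 -0.01295869]
```

```bash
python3 -m crank '[[0,-0.09,0,0,0,0,-1],[0,-0.09,0.2,0,0,0,-1],[0,-0.09,0.4,0,0,0,-1],[0,-0.09,0.4,0,0,0,-1],[0,-0.09,0.4,0,0,0,-1]]'
python3 - <<'E'
from h import *
s=get_state();print(s['eef_pos'],s['wrist_force'],s['wrist_torque'])
E
python3 -m crank '[[0,0,0.1,0,0,0,-1],[0,0,0.2,0,0,0,-1],[0,0,0.3,0,0,0,-1],[0,0,0.3,0,0,0,-1],[0,0,0.3,0,0,0,-1]]'
python3 - <<'E'
from h import *
s=get_state();print(s['eef_pos'],s['wrist_force'],s['wrist_torque'])
E
```

```text
clock: 6.48
eef_pos: [461.7, 64.8, 208.1]
ee_rot: [0.5, 0.866, 0.0, 0.0]
wrist_force: [-2.9, -0.8, -6.2]
finger_gap: 21.8
[461.74926673  64.76740286 208.13632957] [-2.89709997 -0.78900795 -6.18849425] [-0.25271969  0.58223098 -0.00971118]
clock: 6.9
eef_pos: [461.7, 64.7, 205.2]
ee_rot: [0.5, 0.866, 0.0, 0.0]
wrist_force: [-2.7, -1.3, -5.3]
finger_gap: 21.8
[461.74374002  64.73882888 205.17236335] [-2.68150322 -1.32825409 -5.26513923] [-0.27836385  0.57356023  0.03170151]
```

```bash
python3 -m crank '[[0,-0.08,0,0,0,0,-1],[0,-0.08,0.1,0,0,0,-1],[0,-0.08,0.1,0,0,0,-1],[0,-0.08,0.1,0,0,0,-1]]'
python3 - <<'E'
from h import *
s=get_state();print(s['eef_pos'],s['wrist_force'],s['wrist_torque'])
E
python3 -m crank '[[0,0,0.1,0,0,0,-1],[0,0,0.1,0,0,0,-1],[0,0,0.1,0,0,0,-1]]'
python3 - <<'E'
from h import *
s=get_state();print(s['eef_pos'],s['wrist_force'],s['wrist_torque'])
E
```

```text
clock: 7.23
eef_pos: [461.4, 64.5, 204.6]
ee_rot: [0.5, 0.866, 0.001, 0.0]
wrist_force: [-0.3, -0.1, -3.7]
finger_gap: 21.8
[461.41943219  64.4863527  204.56487584] [-0.31839719 -0.06620249 -3.69886126] [ 0.06568266  0.02457672 -0.01750467]
clock: 7.48
eef_pos: [461.5, 64.4, 204.0]
ee_rot: [0.5, 0.866, 0.0, 0.001]
wrist_force: [-0.9, 0.4, 0.1]
finger_gap: 22.2
[461.48939855  64.35846829 203.99657728] [-0.86696537  0.43357545  0.1259498 ] [0.08923122 0.29354789 0.02652819]
```

Contact: the wrist force rose about 5 N at TCP z 204.0, with no side load. Now I'll turn clockwise by feel.

```bash
cat > st.py <<'E'
from h import *
s=get_state();x=R.from_quat(s['ee_rot']).as_matrix()[:,0];print('##',s['eef_pos'].round(2),'yaw %.1f'%np.degrees(np.arctan2(x[1],x[0])),s['wrist_force'].round(1),s['wrist_torque'].round(2),round(s['clock'],2))
E
for i in 1; do python3 -m crank '[[0,0,0,0,0,1.5,-1],[0,0,0,0,0,3,-1],[0,0,0,0,0,3,-1]]' >/dev/null; python3 st.py;done
python3 -m crank '[[0,0,0,0,0,1.5,-1],[0,0,0,0,0,3,-1],[0,0,0,0,0,3,-1]]'>/dev/null; python3 st.py
python3 -m crank '[[0,0,0,0,0,1.5,-1],[0,0,0,0,0,3,-1],[0,0,0,0,0,3,-1]]'>/dev/null; python3 st.py
```

```text
## [460.89  64.41 202.82] yaw 117.0 [-0.2 -0.3 -4.9] [ 0.15 -0.03 -0.01] 7.73
## [460.85  64.3  202.74] yaw 114.1 [ 0.6 -0.3 -5.9] [ 0.06 -0.07 -0.02] 7.98
## [460.86  64.22 202.88] yaw 111.1 [ 0.  -1.2 -6.1] [-0.   -0.03 -0.01] 8.23
```

The force vanished by yaw 117, so the key has started into the socket. I'll push down gently.

```bash
python3 -m crank '[[0,0,0.1,0,0,0,-1],[0,0,0.2,0,0,0,-1],[0,0,0.2,0,0,0,-1]]' >/dev/null; python3 st.py
python3 -m crank '[[0,0,0.1,0,0,0,-1],[0,0,0.2,0,0,0,-1],[0,0,0.2,0,0,0,-1]]' >/dev/null; python3 st.py
```

```text
## [460.77  64.3  200.86] yaw 111.1 [ 0.1  0.2 -5.8] [-0.02  0.01 -0.03] 8.48
## [460.82  64.33 198.97] yaw 111.1 [ 0.5 -0.4 -5.3] [ 0.02  0.02 -0.03] 8.73
```

```bash
python3 -m crank '[[0,0,0.15,0,0,0,-1],[0,0,0.3,0,0,0,-1],[0,0,0.3,0,0,0,-1]]' >/dev/null; python3 st.py
python3 -m crank '[[0,0,0.15,0,0,0,-1],[0,0,0.25,0,0,0,-1],[0,0,0.25,0,0,0,-1],[0,0,0.25,0,0,0,-1]]' >/dev/null; python3 st.py
```

```text
## [460.76  64.34 195.86] yaw 111.0 [-0.5  0.4 -6.2] [-0.01  0.03 -0.03] 8.98
## [460.95  64.33 193.69] yaw 111.0 [-0.  -0.4 -4.8] [-0.03 -0.03  0.01] 9.32
```

Seated about 10 mm deep with no load. Now clockwise, watching the moment.

```bash
python3 -m crank '[[0,0,0,0,0,2,-1],[0,0,0,0,0,4,-1],[0,0,0,0,0,6,-1],[0,0,0,0,0,8,-1],[0,0,0,0,0,8,-1]]' >/dev/null; python3 st.py
python3 -m crank '[[0,0,0,0,0,2,-1],[0,0,0,0,0,4,-1],[0,0,0,0,0,6,-1],[0,0,0,0,0,8,-1],[0,0,0,0,0,8,-1]]' >/dev/null; python3 st.py
python3 -m crank '[[0,0,0,0,0,2,-1],[0,0,0,0,0,4,-1],[0,0,0,0,0,6,-1],[0,0,0,0,0,6,-1]]' >/dev/null; python3 st.py
```

```text
## [460.88  64.35 193.8 ] yaw 103.0 [-1.   0.7 -5.5] [0.04 0.17 0.02] 9.73
## [460.83  64.37 193.81] yaw 95.1 [-0.1 -0.3 -4.8] [0.03 0.2  0.02] 10.15
## [460.8   64.32 193.76] yaw 89.1 [-2.1  0.4 -4.8] [-0.    0.36  0.03] 10.48
```

```bash
python3 -m crank '[[0,0,0,0,0,2,-1],[0,0,0,0,0,4,-1],[0,0,0,0,0,6,-1],[0,0,0,0,0,6,-1]]' >/dev/null; python3 st.py
python3 -m crank '[[0,0,0,0,0,2,-1],[0,0,0,0,0,4,-1],[0,0,0,0,0,4,-1]]' >/dev/null; python3 st.py
python3 -m crank '[[0,0,0,0,0,2,-1],[0,0,0,0,0,4,-1],[0,0,0,0,0,4,-1]]' >/dev/null; python3 st.py
```

```text
## [460.78  64.34 193.77] yaw 83.1 [-1.3 -0.3 -4.7] [-0.    0.39  0.01] 10.82
## [460.78  64.31 193.77] yaw 79.1 [-1.1  0.8 -4. ] [0.02 0.47 0.04] 11.07
## [460.77  64.34 193.76] yaw 75.1 [-2.2 -0.4 -4.9] [0.01 0.56 0.05] 11.32
```

```bash
python3 -m crank '[[-0.01,-0.04,0,0,0,2,-1],[-0.02,-0.07,0,0,0,3,-1],[-0.02,-0.07,0,0,0,3,-1]]' >/dev/null; python3 st.py
python3 -m crank '[[0,0,0,0,0,1.5,-1],[0,0,0,0,0,3,-1],[0,0,0,0,0,3,-1]]' >/dev/null; python3 st.py
python3 -m crank '[[0,0,0,0,0,1.5,-1],[0,0,0,0,0,3,-1],[0,0,0,0,0,3,-1]]' >/dev/null; python3 st.py
```

```text
## [460.47  64.28 193.8 ] yaw 72.1 [-0.2 -1.7 -5.7] [-0.02  0.03  0.02] 11.57
## [460.46  64.28 193.81] yaw 69.1 [-1.  -0.4 -5.8] [ 0.03 -0.03  0.11] 11.82
## [460.43  64.28 193.81] yaw 66.1 [ 0.1  1.  -7. ] [-0.02  0.04  0.05] 12.07
```

```bash
python3 -m crank '[[0,0,0,0,0,1.5,-1],[0,0,0,0,0,3,-1],[0,0,0,0,0,3,-1]]' >/dev/null; python3 st.py
python3 -m crank '[[0,0,0,0,0,1,-1],[0,0,0,0,0,2,-1],[0,0,0,0,0,2,-1]]' >/dev/null; python3 st.py
```

```text
## [460.4   64.29 193.83] yaw 63.1 [ 0.4 -0.4 -6.5] [-0.06 -0.04  0.23] 12.32
## [460.34  64.28 193.81] yaw 61.1 [-0.5  0.2 -5.6] [-0.04  0.    0.38] 12.57
```

```bash
python3 -m crank '[[0,0,0,0,0,1,-1],[0,0,0,0,0,2,-1],[0,0,0,0,0,2,-1]]' >/dev/null; python3 st.py; python3 -c "
from h import *
for i in range(4): s=get_state();print(s['wrist_torque'][2],s['joint_torque'][5],s['clock'])"
```

```text
## [460.32  64.27 193.82] yaw 59.0 [-0.1 -1.  -6.1] [ 0.02 -0.03  0.51] 12.82
0.5124215043244017 0.6988577730953693 12.8167
0.5124215043244017 0.6988577730953693 12.8167
0.5124215043244017 0.6988577730953693 12.8167
0.5124215043244017 0.6988577730953693 12.8167
```

The moment rises steadily (0.23 → 0.38 → 0.51 N m), so the screw is snug on its stop. I'll back off into the free play and lift out.

```bash
python3 -m crank '[[0,0,0,0,0,-3,-1],[0,0,0,0,0,-6,-1],[0,0,0,0,0,-9,-1],[0,0,0,0,0,-12,-1],[0,0,0,0,0,-12,-1]]' >/dev/null; python3 st.py
python3 -m crank '[[0,0,-0.2,0,0,0,-1],[0,0,-0.5,0,0,0,-1],[0,0,-0.5,0,0,0,-1]]' >/dev/null; python3 st.py
```

```text
## [460.4   64.26 193.81] yaw 71.0 [ 0.2 -0.1 -6.3] [-0.04 -0.16  0.03] 13.23
## [459.3   64.4  195.17] yaw 70.9 [  7.7   0.4 -25.5] [-0.11 -1.93  0.03] 13.48
```

Extraction binds (−25 N). I'll ease back down and check what's holding it.

```bash
python3 -m crank '[[0,0,0.2,0,0,0,-1],[0,0,0.4,0,0,0,-1],[0,0,0.4,0,0,0,-1]]' >/dev/null; python3 st.py
python3 - <<'E'
from h import *
im=camera('wrist')[:,:,::-1];u=camera('scene')[:,:,::-1];cv2.imwrite('pics/w6.png',im);cv2.imwrite('pics/s6.png',u)
cv2.imwrite('pics/c6.png',np.hstack([cv2.resize(im[60:360,110:410],(400,400)),cv2.resize(u[190:290,190:290],(400,400),interpolation=3)]))
E
```

```text
## [460.05  64.4  194.87] yaw 71.0 [ 0.   0.  -8.3] [ 0.1  -0.09  0.09] 13.73
```

View pics/c6.png

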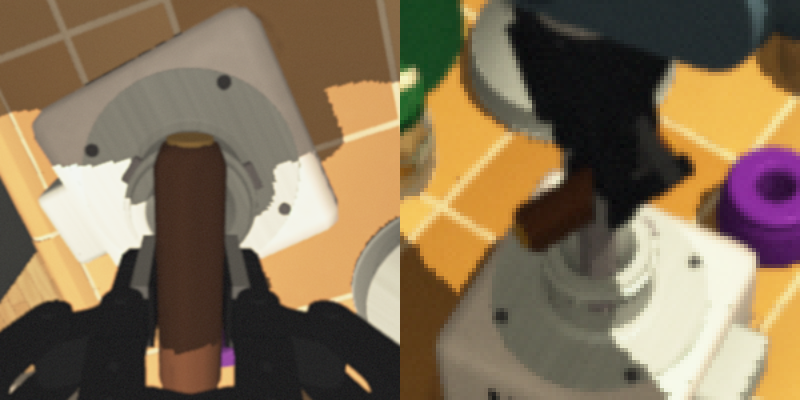

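```bash
python3 -m crank '[[0,0,0,0,0,-1.5,-1],[0,0,0,0,0,-3,-1],[0,0,0,0,0,-3,-1]]' >/dev/null; python3 st.py
python3 -m crank '[[0,0,-0.1,0,0,0,-1],[0,0,-0.1,0,0,0,-1],[0,0,-0.1,0,0,0,-1]]' >/dev/null; python3 st.py
```

```text
## [460.06  64.4  194.85] yaw 74.0 [ 0.2  1.  -7.7] [ 0.14  0.05 -0.07] 14.08
## [459.86  64.38 194.96] yaw 74.0 [  1.5  -0.3 -14.1] [ 0.11 -0.51 -0.02] 14.33
```

```bash
python3 -m crank '[[0.03,0.1,0.1,0,0,1.5,-1],[0.03,0.1,0.1,0,0,1.5,-1],[0.03,0.1,0.1,0,0,1.5,-1]]' >/dev/null; python3 st.py
python3 -m crank '[[0,0,-0.2,0,0,0,-1],[0,0,-0.2,0,0,0,-1],[0,0,-0.2,0,0,0,-1]]' >/dev/null; python3 st.py
```

```text
## [460.53  64.42 194.85] yaw 72.6 [-4.   0.5 -6. ] [0.18 1.   0.04] 14.58
## [460.23  64.41 195.11] yaw 72.5 [ -0.9   0.1 -19.7] [0.1  0.15 0.05] 14.83
```

The key is held axially by something I can't see, so I'll release the stress: neutral pose, open slightly, and regrasp.

```bash
python3 -m crank '[[0,0,0.2,0,0,0,-1],[0,0,0.2,0,0,0,-1],[0,0,0.2,0,0,0,-0.35],[0,0,0.2,0,0,0,-0.2],[0,0,0.2,0,0,0,-0.2],[0,0,0.2,0,0,0,-0.2]]' ; python3 st.py
python3 - <<'E'
from h import *
s=get_state();im=camera('wrist')[:,:,::-1];u=camera('scene')[:,:,::-1];cv2.imwrite('pics/w7.png',im)
np.save('pics/w7.npy',np.array([*s['eef_pos'],*s['ee_rot']]))
cv2.imwrite('pics/c7.png',np.hstack([cv2.resize(im[60:360,110:410],(400,400)),cv2.resize(u[190:290,190:290],(400,400),interpolation=3)]))
E
```

```text
clock: 15.33
eef_pos: [463.4, 64.0, 197.4]
ee_rot: [0.806, 0.592, 0.002, 0.002]
wrist_force: [0.1, -0.6, -0.3]
finger_gap: 34.0
## [463.44  64.03 197.43] yaw 72.5 [ 0.1 -0.6 -0.3] [ 0.02 -0.02 -0.  ] 15.33
```

View pics/c7.png

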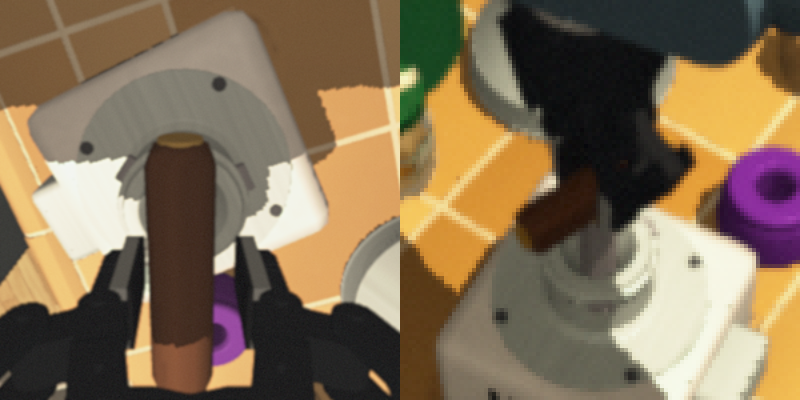

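Opening let the tool spring 3 mm in x and 2–3 mm in z, so my commanded pose was off the key's axis. The bar now sits about 3 mm left of jaw centre. I'll recentre and regrasp.

```bash
python3 -m crank '[[0,-0.15,0.2,0,0,0,-0.2],[0,-0.3,0.4,0,0,0,-0.2],[0,-0.3,0.4,0,0,0,-0.2],[0,-0.3,0.4,0,0,0,-0.2]]' ; python3 st.py
```

```text
clock: 15.77
eef_pos: [458.2, 65.3, 190.5]
ee_rot: [0.806, 0.592, -0.0, -0.0]
wrist_force: [0.5, 0.6, -0.3]
finger_gap: 34.0
## [458.19  65.27 190.47] yaw 72.5 [ 0.5  0.6 -0.3] [ 0.04 -0.01  0.02] 15.77
```

```bash
python3 -m crank '[[0,0,0,0,0,0,-0.4],[0,0,0,0,0,0,-1],[0,0,0,0,0,0,-1],[0,0,0,0,0,0,-1],[0,0,0,0,0,0,-1]]' 60 ; python3 st.py
```

```text
clock: 16.18
eef_pos: [459.0, 65.1, 191.0]
ee_rot: [0.806, 0.592, 0.001, 0.001]
wrist_force: [3.3, -0.7, -0.1]
finger_gap: 22.2
## [459.02  65.05 191.04] yaw 72.5 [ 3.3 -0.7 -0.1] [-0.29 -0.79  0.08] 16.18
```

```bash
python3 -m crank '[[0,0.15,0,0,0,0,-1],[0,0.15,0,0,0,0,-1],[0,0.15,0,0,0,0,-1]]' >/dev/null ; python3 st.py
python3 -m crank '[[0,0,-0.1,0,0,0,-1],[0,0,-0.2,0,0,0,-1],[0,0,-0.2,0,0,0,-1]]' >/dev/null; python3 st.py
```

```text
## [459.58  64.89 190.96] yaw 72.5 [-0.3  0.4  3.4] [0.   0.25 0.07] 16.43
## [459.2   64.88 191.22] yaw 72.5 [  3.4  -0.1 -10.4] [-0.12 -0.83  0.07] 16.68
```

Still bound, with Tz around +0.07 (the running friction), so the flats are probably still loaded. I'll wiggle counter-clockwise under a light pull.

```bash
python3 -m crank '[[0,0,0,0,0,-1,-1],[0,0,0,0,0,-2,-1],[0,0,0,0,0,-2,-1]]' >/dev/null; python3 st.py
python3 -m crank '[[0,0,0,0,0,-1,-1],[0,0,0,0,0,-2,-1],[0,0,0,0,0,-2,-1]]' >/dev/null; python3 st.py
python3 -m crank '[[0,0,0,0,0,2,-1],[0,0,0,0,0,4,-1],[0,0,0,0,0,4,-1]]' >/dev/null; python3 st.py
```

```text
## [459.21  64.83 191.58] yaw 74.6 [  3.7   0.3 -13.5] [-0.09 -0.86  0.02] 16.93
## [459.58  64.84 193.2 ] yaw 76.6 [-0.4 -0.6 -5.4] [0.07 0.15 0.07] 17.18
## [459.57  64.9  193.2 ] yaw 72.5 [-0.1  1.  -5.4] [0.07 0.33 0.03] 17.43
```

It came free at yaw 76.6 (z +1.6 mm, only the key's weight on the wrist). Lifting from mid-play.

```bash
python3 -m crank '[[0,0,0,0,0,-3,-1],[0,0,-0.1,0,0,-3,-1],[0,0,-0.2,0,0,-3,-1],[0,0,-0.2,0,0,-3,-1]]' >/dev/null; python3 st.py
python3 -m crank '[[0,0,-0.1,0,0,0,-1],[0,0,-0.2,0,0,0,-1],[0,0,-0.3,0,0,0,-1],[0,0,-0.3,0,0,0,-1]]' >/dev/null; python3 st.py
```

```text
## [459.77  64.82 195.12] yaw 75.5 [-1.5 -0.4 -5.8] [0.03 0.28 0.01] 17.77
## [459.81  64.79 197.94] yaw 75.5 [-1.1  0.6 -5. ] [0.09 0.32 0.01] 18.1
```

```bash
python3 -m crank '[[0,0,-0.15,0,0,0,-1],[0,0,-0.3,0,0,0,-1],[0,0,-0.3,0,0,0,-1]]' >/dev/null; python3 st.py
python3 -m crank '[[0,0,-0.2,0,0,0,-1],[0,0,-0.4,0,0,0,-1],[0,0,-0.6,0,0,0,-1],[0,0,-0.8,0,0,0,-1],[0,0,-1,0,0,0,-1],[0,0,-1,0,0,0,-1]]' >/dev/null; python3 st.py
```

```text
## [460.05  64.74 201.21] yaw 75.5 [-1.1 -0.2 -5.4] [ 0.05  0.21 -0.  ] 18.35
## [460.07  64.77 211.38] yaw 75.5 [-2.1  0.  -5.4] [-0.01  0.19  0.02] 18.85
```

```bash
python3 -m crank '[[0,0,-1.5,0,0,0,-1],[0,0,-3,0,0,0,-1],[0,0,-5,0,0,0,-1],[0,0,-5.2,0,0,-4,-1],[-2,0.6,-5.2,0,0,-8,-1],[-5,1.5,-5.2,0,0,-11.5,-1],[-6.2,1.9,-5.2,0,0,-11.5,-1],[-6.2,1.9,-5.2,0,0,-11.5,-1],[-6.2,1.9,-5.2,0,0,-11.5,-1],[-6.2,1.9,-5.2,0,0,-11.5,-1]]' >/dev/null; python3 st.py
sed 's/w4/w8/g' hexfit.py > hexfit8.py
python3 - <<'E'
from h import *
s=get_state();im=camera('wrist')[:,:,::-1];cv2.imwrite('pics/w8.png',im)
np.save('pics/w8.npy',np.array([*s['eef_pos'],*s['ee_rot']]))
a=cv2.resize(im[55:155,196:296],(500,500),interpolation=3);b=cv2.resize(im[150:384,190:320],(278,500))
cv2.imwrite('pics/c8.png',np.hstack([np.clip(a*1.8,0,255).astype(np.uint8),b]))
E
python3 hexfit8.py
```

```text
## [4.6280e+02 3.9000e-01 2.6277e+02] yaw 87.0 [-0.1 -0.6 -5.1] [-0.02  0.03  0.01] 19.68
56 [461.45487312  64.54282218] r 7.564083205515544 9.44588747086279 corner angle mod60 49.41202432042258 0.2510619073653526
60 [461.43888073  64.45101272] r 8.519785536517519 9.894393430325636 corner angle mod60 50.03004193539578 0.24914494939741902
64 [461.42609467  64.42332948] r 8.86044332285426 10.228995059416915 corner angle mod60 50.139085443764806 0.2546454514565183
68 [461.42067117  64.40514541] r 9.12024017332717 10.51982323103391 corner angle mod60 50.14979506586203 0.2634798866150794
72 [461.41390627  64.3919859 ] r 9.384824705323537 10.812418397256655 corner angle mod60 50.142449037474016 0.27326208947103797
76 [461.40285052  64.3853736 ] r 9.614502530503897 11.168451946884339 corner angle mod60 50.18049212811819 0.2825387621772156
80 [461.38104386  64.38327493] r 9.868582669009024 11.574165498181214 corner angle mod60 50.23071375501878 0.293812127053124
inner44 ((461.6764221191406, 67.14868927001953), 21.399028778076172) [461.35034294  65.67257168]
outer66 ((461.333984375, 67.4346923828125), 28.904434204101562) [461.15897699  66.12428435]
[461.84340917  65.3177323 ] [10.81151491 10.97020534 10.9972103  11.00918924 11.12242067 11.17039515] [25.11481262 22.91758973 29.72338329 24.32718493 24.83433475 26.7352701 ]
```

View pics/c8.png

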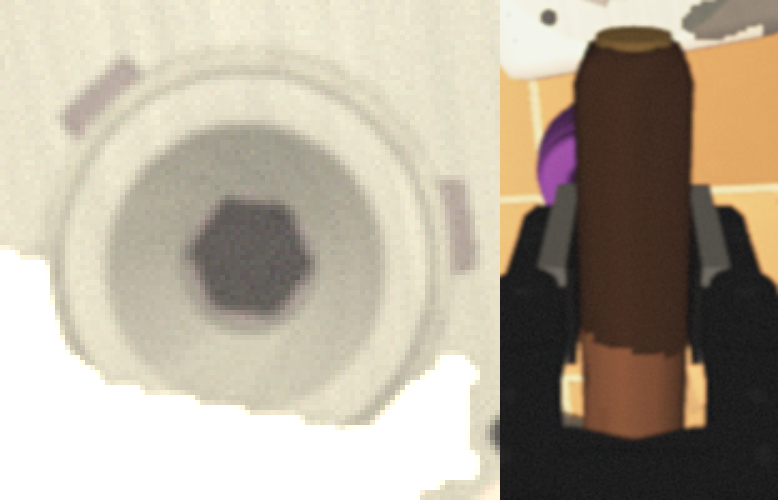

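The check failed: the hexagon turned 30° net, but the stop was felt about 8–10° further on. The wedged key must have dragged the screw back. I'll go back and retighten with a much smaller moment, then pull straight out.

```bash
python3 -m crank '[[2,-0.2,0,0,0,3,-1],[4.5,-0.4,0,0,0,7,-1],[6.2,-0.6,0,0,0,7,-1],[6.4,-0.61,0,0,0,7,-1],[6.4,-0.61,0.5,0,0,7,-1],[6.4,-0.61,2.0,0,0,7,-1],[6.4,-0.61,3,0,0,7,-1],[6.4,-0.61,3.8,0,0,7,-1],[6.4,-0.61,4.3,0,0,7,-1],[6.4,-0.61,4.7,0,0,7,-1],[6.4,-0.61,4.7,0,0,7,-1]]' >/dev/null; python3 st.py
python3 -m crank '[[0,0,0.2,0,0,0,-1],[0,0,0.4,0,0,0,-1],[0,0,0.6,0,0,0,-1],[0,0,0.8,0,0,0,-1],[0,0,0.8,0,0,0,-1]]' >/dev/null; python3 st.py
```

```text
## [459.6   64.08 214.84] yaw 80.0 [ 0.2 -1.  -5.5] [ 0.06 -0.01  0.02] 20.65
## [459.97  64.19 207.45] yaw 80.0 [-0.   0.2 -6.2] [ 0.1   0.09 -0.03] 21.07
```

```bash
python3 -m crank '[[0,0,0.15,0,0,0,-1],[0,0,0.3,0,0,0,-1],[0,0,0.3,0,0,0,-1]]' >/dev/null; python3 st.py
python3 -m crank '[[0,0,0.15,0,0,0,-1],[0,0,0.25,0,0,0,-1],[0,0,0.25,0,0,0,-1]]' >/dev/null; python3 st.py
```

```text
## [459.97  64.19 204.47] yaw 80.0 [-1.6  0.5 -6.3] [ 0.1   0.14 -0.06] 21.32
## [460.02  64.19 202.06] yaw 80.0 [ 0.2  0.6 -5.7] [0.1  0.19 0.01] 21.57
```

```bash
python3 -m crank '[[0,0,0.1,0,0,0,-1],[0,0,0.2,0,0,0,-1],[0,0,0.2,0,0,0,-1]]' >/dev/null; python3 st.py
python3 -m crank '[[0,0,0.1,0,0,0,-1],[0,0,0.2,0,0,0,-1],[0,0,0.2,0,0,0,-1]]' >/dev/null; python3 st.py
```

```text
## [459.93  64.32 200.09] yaw 80.0 [-1.3  0.8 -4.8] [ 0.19  0.26 -0.04] 21.82
## [459.9  64.3 198. ] yaw 80.0 [ 0.1  1.2 -6.1] [0.22 0.23 0.01] 22.07
```

```bash
python3 -m crank '[[0,0,0.2,0,0,0,-1],[0,0,0.4,0,0,0,-1],[0,0,0.55,0,0,0,-1],[0,0,0.55,0,0,0,-1]]' >/dev/null; python3 st.py
python3 -m crank '[[0,0,0,0,0,2,-1],[0,0,0,0,0,4,-1],[0,0,0,0,0,6,-1],[0,0,0,0,0,6,-1]]' >/dev/null; python3 st.py
python3 -m crank '[[0,0,0,0,0,1.5,-1],[0,0,0,0,0,3,-1],[0,0,0,0,0,3,-1]]' >/dev/null; python3 st.py
```

```text
## [459.82  64.21 192.23] yaw 80.0 [-1.3  1.3 -7.9] [0.3  0.19 0.  ] 22.4
## [459.69  64.47 192.42] yaw 74.0 [-1.5  2.5 -5.8] [0.51 0.5  0.02] 22.73
## [459.64  64.51 192.41] yaw 71.1 [-1.4  2.8 -6.4] [ 0.64  0.47 -0.  ] 22.98
```

```bash
python3 -m crank '[[0.05,-0.06,0,0,0,0,-1],[0.05,-0.06,0,0,0,1,-1],[0.05,-0.06,0,0,0,1,-1]]' >/dev/null; python3 st.py
python3 -m crank '[[0,0,0,0,0,1,-1],[0,0,0,0,0,2,-1],[0,0,0,0,0,2,-1]]' >/dev/null; python3 st.py
```

```text
## [459.51  64.81 192.48] yaw 70.0 [-0.6  1.3 -8. ] [0.32 0.21 0.08] 23.23
## [459.48  64.85 192.5 ] yaw 68.0 [-1.   0.5 -9.2] [0.34 0.11 0.05] 23.48
```

```bash
python3 -m crank '[[0,0,0,0,0,1,-1],[0,0,0,0,0,1.5,-1],[0,0,0,0,0,1.5,-1]]' >/dev/null; python3 st.py
```

```text
## [459.49  64.87 192.55] yaw 66.5 [ -0.7   0.9 -10.5] [ 0.32  0.04 -0.  ] 23.73
```

```bash
python3 -m crank '[[0,0,0.03,0,0,1,-1],[0,0,0.05,0,0,1.5,-1],[0,0,0.05,0,0,1.5,-1]]' >/dev/null; python3 st.py
```

```text
## [459.58  64.92 192.49] yaw 65.0 [-1.8  1.4 -7.5] [0.3  0.43 0.03] 23.98
```

```bash
python3 -m crank '[[0,0,0,0,0,1,-1],[0,0,0,0,0,1.5,-1],[0,0,0,0,0,1.5,-1]]' >/dev/null; python3 st.py
```

```text
## [459.64  64.92 192.54] yaw 63.5 [-1.8  1.4 -5.7] [0.43 0.45 0.17] 24.23
```

```bash
python3 -m crank '[[0,0,0,0,0,0.8,-1],[0,0,0,0,0,0.8,-1]]' >/dev/null; python3 st.py
```

```text
## [459.63  64.95 192.48] yaw 62.7 [-3.4  1.5 -6.3] [0.44 0.59 0.27] 24.4
```

Snug at 0.27 N m. I'll unload about 3.5° with lateral relief, then pull straight up.

```bash
python3 -m crank '[[0,-0.04,0,0,0,-2,-1],[0,-0.07,0,0,0,-3.5,-1],[0,-0.07,0,0,0,-3.5,-1]]' >/dev/null; python3 st.py
python3 -m crank '[[0,0,-0.15,0,0,0,-1],[0,0,-0.3,0,0,0,-1],[0,0,-0.3,0,0,0,-1]]' >/dev/null; python3 st.py
```

```text
## [459.43  64.98 192.6 ] yaw 66.2 [-0.7  0.1 -5.4] [0.21 0.21 0.02] 24.65
## [459.44  65.03 195.94] yaw 66.2 [ 0.4  0.2 -6. ] [0.02 0.19 0.03] 24.9
```

It slides free this time. I'll lift out and look at the hexagon again.

```bash
python3 -m crank '[[0,0,-0.15,0,0,0,-1],[0,0,-0.3,0,0,0,-1],[0,0,-0.45,0,0,0,-1],[0,0,-0.45,0,0,0,-1]]' >/dev/null; python3 st.py
python3 -m crank '[[0,0,-0.15,0,0,0,-1],[0,0,-0.3,0,0,0,-1],[0,0,-0.6,0,0,0,-1],[0,0,-1,0,0,0,-1],[0,0,-1,0,0,0,-1]]' >/dev/null; python3 st.py
```

```text
## [459.39  65.1  200.45] yaw 66.2 [-0.  -0.5 -5.4] [-0.01  0.03  0.01] 25.23
## [459.58  65.16 211.01] yaw 66.2 [ 0.4 -0.3 -5.2] [-0.01 -0.04 -0.04] 25.65
```

```bash
python3 -m crank '[[0,0,-1.5,0,0,0,-1],[0,0,-3,0,0,0,-1],[0,0,-5,0,0,0,-1],[0,0,-5.2,0,0,-5,-1],[-2,1,-5.2,0,0,-10,-1],[-5,2.5,-5.2,0,0,-16,-1],[-5.8,2.9,-5.2,0,0,-20.8,-1],[-5.8,2.9,-5.2,0,0,-20.8,-1],[-5.8,2.9,-5.2,0,0,-20.8,-1],[-5.8,2.9,-5.2,0,0,-20.8,-1]]' >/dev/null; python3 st.py
sed 's/w4/w9/g' hexfit.py > hexfit9.py
python3 - <<'E'
from h import *
s=get_state();im=camera('wrist')[:,:,::-1];cv2.imwrite('pics/w9.png',im)
np.save('pics/w9.npy',np.array([*s['eef_pos'],*s['ee_rot']]))
A=R.from_quat(s['ee_rot']).as_matrix();c=cam('wrist',s)
print(R.from_quat(s['ee_rot']).as_matrix()[2,:])
# bar end & edges, by darkness on some rows
g=cv2.cvtColor(im,6)
for y in (175,190,205,220): print(y,g[y,215:290:3])
E
python3 hexfit9.py | head -7
```

```text
## [462.01   0.97 261.71] yaw 87.0 [ 0.1 -0.3 -5.3] [-0.01  0.02  0.01] 26.48
[ 5.47048004e-04 -3.28490552e-04 -9.99999796e-01]
175 [243 243 243 243 245  57  43  45  46  43  46  44  44  48  46  48  48  40
  43  43  60 175 176 182 183]
190 [199 199 199 121  41  51  51  49  50  52  55  51  53  50  49  47  49  48
  49  46  47  39 150 181 180]
205 [171  60  56  46  43  49  49  51  51  52  57  51  50  49  48  50  49  47
  47  47  48  42 174 182 180]
220 [ 91 112 118  98  40  51  47  48  50  53  53  51  50  48  42  48  49  48
  50  45  48  46 175 182 179]
56 [461.4378038  64.453392 ] r 7.320377983837845 9.443848870716787 corner angle mod60 42.951943697110636 0.24488377022763075
60 [461.44317655  64.43937495] r 8.374949838012736 9.884417043565612 corner angle mod60 42.977528318086186 0.24899579178766904
64 [461.43085158  64.42709022] r 8.713886554433472 10.361118951053193 corner angle mod60 43.13380280742248 0.26115802093703083
68 [461.42163922  64.41365545] r 9.011534764709364 10.652563048883637 corner angle mod60 43.26098580423801 0.27157135606650223
72 [461.40979091  64.40331811] r 9.272342651742301 10.922334416001702 corner angle mod60 43.25526195317203 0.2799346989755303
76 [461.39399756  64.39834375] r 9.527781461854383 11.18761298542731 corner angle mod60 43.282653315511794 0.2890638258073864
80 [461.37020448  64.40088482] r 9.776522244667605 11.518901305960991 corner angle mod60 43.34847951119896 0.30020410303237055
```

The hexagon now reads 43.1°, another 7° clockwise and about where the stop was felt (42° predicted from the key angle). Total turn is 37° (0.65 rad), within the stated range. Now back over the stand.

```bash
python3 -m crank '[[-3,0.3,0,0,0,0,-1],[-7,0.7,0,0,0,0,-1],[-11,1.1,0,0,0,0,-1],[-15,1.5,0,0,0,0,-1],[-19,2,0,0,0,0,-1],[-22,2.3,0,0,0,0,-1],[-24,2.5,0,0,0,0,-1],[-24.6,2.59,0,0,0,0,-1],[-24.6,2.59,3,0,0,0,-1],[-24.6,2.59,6.5,0,0,0,-1],[-24.6,2.59,9.5,0,0,0,-1],[-24.6,2.59,11.5,0,0,0,-1],[-24.6,2.59,12,0,0,0,-1],[-24.6,2.59,12,0,0,0,-1],[-24.6,2.59,12,0,0,0,-1]]' >/dev/null; python3 st.py
python3 - <<'E'
from h import *
u=camera('scene')[:,:,::-1];w=camera('wrist')[:,:,::-1];cv2.imwrite('pics/s10.png',u)
cv2.imwrite('pics/c10.png',np.hstack([cv2.resize(u[150:230,260:340],(400,400),interpolation=3),cv2.resize(w[60:360,110:410],(400,400))]))
E
```

```text
## [ 476.34 -246.42  143.13] yaw 87.1 [ 0.1  0.  -4.8] [-0.05 -0.04  0.02] 27.78
```

The picture limit is reached, so I'll go on by force and numbers.

```bash
python3 -m crank '[[0,-0.1,0.5,0,0,0,-1],[0,-0.1,1,0,0,0,-1],[0,-0.1,1.4,0,0,0,-1],[0,-0.1,1.4,0,0,0,-1]]' >/dev/null; python3 st.py
python3 -m crank '[[0,0,0.2,0,0,0,-1],[0,0,0.4,0,0,0,-1],[0,0,0.6,0,0,0,-1],[0,0,0.6,0,0,0,-1]]' >/dev/null; python3 st.py
```

```text
## [ 473.68 -246.05  126.7 ] yaw 87.0 [-0.9 -0.1 -5.6] [-0.02  0.08 -0.  ] 28.22
## [ 474.1  -246.37  121.29] yaw 87.0 [-0.   1.1 -6.4] [-0.05  0.04 -0.01] 28.55
```

```bash
python3 -m crank '[[0,0,0.5,0,0,0,-1],[0,0,1,0,0,0,-1],[0,0,1.5,0,0,0,-1],[0,0,2,0,0,0,-1],[0,0,2.4,0,0,0,-1],[0,0,2.4,0,0,0,-1]]' >/dev/null; python3 st.py
python3 -m crank '[[0,0,0.15,0,0,0,-1],[0,0,0.3,0,0,0,-1],[0,0,0.3,0,0,0,-1]]' >/dev/null; python3 st.py
```

```text
## [ 473.63 -245.94   96.4 ] yaw 87.0 [ 0.6 -0.1 -5.3] [ 0.01  0.06 -0.01] 29.05
## [ 474.35 -246.53   94.74] yaw 87.0 [ 0.8 -0.1 -5.3] [ 0.03 -0.03 -0.01] 29.3
```

```bash
python3 -m crank '[[0,0,0.1,0,0,0,-1],[0,0,0.25,0,0,0,-1],[0,0,0.25,0,0,0,-1]]' >/dev/null; python3 st.py
python3 -m crank '[[0,0,0.1,0,0,0,-1],[0,0,0.2,0,0,0,-1],[0,0,0.2,0,0,0,-1]]' >/dev/null; python3 st.py
```

```text
## [ 474.26 -246.46   92.15] yaw 87.0 [ 0.3 -0.1 -5.5] [-0.02  0.03 -0.07] 29.55
## [ 474.2  -246.41   90.03] yaw 87.0 [-0.1  0.5 -6.3] [-0.03  0.06  0.01] 29.8
```

```bash
python3 -m crank '[[0,0,0.1,0,0,0,-1],[0,0,0.1,0,0,0,-1],[0,0,0.1,0,0,0,-1]]' >/dev/null; python3 st.py
python3 -m crank '[[0,0,0.1,0,0,0,-1],[0,0,0.1,0,0,0,-1],[0,0,0.1,0,0,0,-1]]' >/dev/null; python3 st.py
```

```text
## [ 474.49 -246.67   89.46] yaw 87.0 [ 0.9  0.  -5.1] [-0.04 -0.02 -0.02] 30.05
## [ 474.69 -246.84   89.39] yaw 87.0 [-2.7  1.3  5.5] [0.4  0.76 0.04] 30.3
```

The tip is on the floor (force changed from −5 to +5.5 N at z 89.4). I'll ease off half a millimetre and open.

```bash
python3 -m crank '[[0,0,-0.06,0,0,0,-1],[0,0,-0.06,0,0,0,-0.45],[0,0,-0.06,0,0,0,-0.4],[0,0,-0.06,0,0,0,-0.3],[0,0,-0.06,0,0,0,-0.1],[0,0,-0.06,0,0,0,0.2],[0,0,-0.06,0,0,0,0.2],[0,0,-0.06,0,0,0,0.2]]'; python3 st.py
python3 - <<'E'
from h import *
w=camera('wrist')[:,:,::-1];g=cv2.cvtColor(w,6)
for y in (190,220,250,280): print(y,g[y,180:330:4])
E
```

```text
clock: 30.97
eef_pos: [474.4, -246.6, 88.9]
ee_rot: [0.725, 0.689, 0.0, 0.0]
wrist_force: [-0.0, -0.3, -0.3]
finger_gap: 51.5
## [ 474.39 -246.56   88.91] yaw 87.0 [-0.  -0.3 -0.3] [ 0.05 -0.03 -0.  ] 30.97
190 [210 211 209 210 209 194 156 188 221 217 215 105  75  50  56  52  50  57
  51  54  52  52  53  49  50  42 116 119 110  92  89 109 108 108 109 107
 109 206]
220 [212 212 211 211 211 199 214 217 222 223 222 219  78 102 104 107 109  91
  53  52  57  52  52  52  51  49 117 117 116 116  99 109 109 106 108 109
 173 212]
250 [ 71  86  86  56  30  59 209 207 206 203 202 224  88  52  52  52  52  60
  57  53  49  52  52  46  47  63 205 214 214 214 216  75  27  62  87  84
  74  69]
280 [102  26  24  18  21  95 209 207 205 203 203 203 122  49  54  55  53  53
  55  52  54  51  55  50  47 181 212 211 213 212 213 112  24  29  29  33
 101 107]
```

The bar is clear of both pads (about 225–282, pads at 203 and 304). Retreating upward.

```bash
python3 -m crank '[[0,0,-1,0,0,0,0.2],[0,0,-3,0,0,0,0.2],[0,0,-6,0,0,0,0.4],[0,0,-10,0,0,0,0.6],[0,0,-13,0,0,0,1],[0,0,-13.2,0,0,0,1],[0,0,-13.2,0,0,0,1],[0,0,-13.2,0,0,0,1]]' >/dev/null; python3 st.py
python3 - <<'E'
from h import *
s=get_state();w=camera('wrist')[:,:,::-1];cv2.imwrite('pics/w11.png',w);o=cv2.imread('pics/w1.png')
c=cam('wrist',s)
# dark-brown bar edges per row, now vs. at start
for n,im in(('start',o),('now',w)):
    h=cv2.cvtColor(im,cv2.COLOR_BGR2HSV);m=((h[:,:,2]<145)&(h[:,:,0]<13)).astype(np.uint8)
    m=cv2.morphologyEx(m,cv2.MORPH_OPEN,np.ones((5,13),np.uint8));m[:,:215]=0;m[:,300:]=0;m[265:]=0;m[:110]=0
    nn,l,st,ce=cv2.connectedComponentsWithStats(m);k=1+st[1:,4].argmax();ys,xs=np.where(l==k);r=cv2.minAreaRect(np.c_[xs,ys].astype(np.float32));print(n,st[k],ce[k],r)
    cc=c if n=='now' else (lambda v:cam('wrist',dict(eef_pos=v[:3],ee_rot=v[3:])))(np.load('pics/w1.npy'))
    print(cast(cc,[ce[k]],119))
# movement of the others, by orange/green/hopper-grey in the top view
a=cv2.imread('pics/top0.png');b=camera('top')[:,:,::-1]
def cen(im,lo,hi,roi):
    h=cv2.cvtColor(im,cv2.COLOR_BGR2HSV);m=cv2.inRange(h,lo,hi);z=np.zeros_like(m);x0,y0,x1,y1=roi;z[y0:y1,x0:x1]=m[y0:y1,x0:x1];y,x=np.where(z>0);return x.mean().round(2),y.mean().round(2),len(x)
for nm,lo,hi,roi in(('mug',(0,150,80),(13,255,255),(320,175,365,220)),('jar',(40,60,30),(90,255,255),(195,140,228,172)),('hopper',(0,0,90),(180,50,255),(235,150,292,206))):
    print(nm,cen(a,lo,hi,roi),cen(np.ascontiguousarray(b),lo,hi,roi))
E
```

```text
## [ 474.1  -246.3   220.81] yaw 87.0 [ 0.2 -0.  -0.2] [0.05 0.   0.02] 31.68
start [ 242  183   29   59 1374] [255.43085881 211.6062591 ] ((255.95452880859375, 212.16734313964844), (25.01011848449707, 59.022064208984375), 3.900493860244751)
[[ 473.38771419 -261.89252384  119.        ]]
now [ 241  132   26  105 2232] [252.98611111 184.60752688] ((253.5, 184.0), (104.0, 25.0), 90.0)
[[ 475.99480086 -243.41210734  119.        ]]
mug (np.float64(341.05), np.float64(195.13), 472) (np.float64(347.04), np.float64(185.75), 134)
jar (np.float64(213.2), np.float64(153.01), 387) (np.float64(213.32), np.float64(152.98), 394)
hopper (np.float64(262.73), np.float64(180.4), 1557) (np.float64(257.66), np.float64(180.07), 647)
```

```bash
python3 -c "
from station import *
print(finish_job())"
```

```text
the job is handed in; nothing more can be done
None
```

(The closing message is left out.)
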